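# Set the stock tags on the fruit bins

### The arm

A 6-joint arm with a two-finger parallel gripper is mounted at the origin on a cart in front of the work surface, level with it; the furniture and walls round the work are solid. World frame = base frame: x ahead of the robot, y to its left, z up, the work surface at z = 0. Lengths are in m, angles in rad, forces in N, time in s.
With the tool pointing down it reaches from about 0.275 to 1 m from the base axis. Payload 8.4 kg.
Tool frame: the origin (TCP) lies at the very end of the fingers, on their centre line; the grasp point (between the pads) lies 19 mm behind it (pinch_z is the distance from the TCP to the grasp point, in m); z points along the fingers, y is the line along which they close (so a half turn about z gives the same grasp; the last joint's range is limited). The gripper opens to 85 mm and grips with 20 to 120 N. Pads are 22 mm wide; open, the fingers measure 114 mm over their backs; the gripper's body (76 mm by 85 mm) begins 54 mm behind the grasp point. The pads swing forward as they close: fully open they stand 13 mm farther back than shut.
Start: joints at [1.316, 0.353, 1.633, -0, 1.155, -0.002], TCP at [0.156, 0.605, 0.231] pointing down, gripper open.
Joint ranges: [-2.63, 2.63], [-0.92, 2.1], [0.06, 2.66], [-1.3, 4.44], [0, 2.69], [-3.02, 3.02]. Speed limits (rad/s): [2.22, 2.22, 2.79, 3.14, 3.14, 3.14].

### API

Orientations are given as a unit quaternion [w, x, y, z].
In Python, from workcell import * gives the robot as it stands. The module is installed in compiled form; this text tells all that it offers. Calls block until the motion is done:
- goto(position, orientation): joint-space move of the TCP to a pose.
- movel(position, rot=None, vel=0.15): straight line of the TCP; rot=None keeps the orientation; vel is the mean speed in m/s.
- move_j(angles): joint-space move.
- move_gripper(opening, effort=None): finger opening in m; effort is the grip in N (None keeps the last); returns when the fingers have stopped.
- dwell(seconds).
- solve_ik(position, orientation): joint angles nearest the present ones, or None.
- get_image(name): name is "side" or "top" or "wrist"; returns (picture, depth): 400x640x3 uint8, blue, green, red; 400x640 float32, m along the optical axis (not along the pixel's ray), 0 where there is no reading.
- camera_model(name): a dict with "fovy" (degrees; the focal length in pixels is half the picture's height over the tangent of half this angle, whatever the lens; pixels are square), "cx", "cy" (the principal point, pixels), "R" (3x3) and "t" (3): a world point X has camera coordinates R X + t. Camera axes: x right, y down, z forward; pixel columns grow to the right and rows downward; lengths in m; the calibration is good to about 2 mm. A picture is of the moment at which its call begins: read the wrist's pose just before it. camera_model takes no time and is no camera call; for the wrist camera it gives the pose at the moment of the call.
A pose or a line that the arm cannot do raises IKError and nothing moves.
- close_job(): hands the job in; it is judged then, once.
Trained networks look in the newest picture that a camera, given by its name, has taken for a name from the list of things; names that differ only in an ending like _2 or _b are one class to them, and where a whole thing is asked for, a point or a joint stands for the part that bears it (a point fixed in the world has none). Each returns a list of dicts, best first, with "p" (0 to 1); they miss things now and then, are a little off and sometimes report something else, mostly with a low value. They report only what shows in the picture. A call takes as long as a camera call.
- recognise(name, camera): "point" ([x, y, z] in m, in the coordinates of the camera as it stood for that picture, good to about 4 mm: the middle of the surface that is visible of it).
Readings, each from a call of its own:
- read_time_s(): time.
- read_q(): joint angles.
- read_qvel(): joint speeds.
- read_effort(): joint torques, N m.
- read_eef_pos(): TCP position.
- read_eef_rot(): TCP orientation.
- read_contact_force(): force on the tool from outside, world axes, zero at the start.
- read_moment(): the same for the moment, N m.
- read_width(): finger opening in m.
- read_finger_force(): force on a finger pad.
Only numpy, scipy, OpenCV 4.12 (cv2) and the standard library are available. Lean on these libraries where they do the work, as an engineer would, in place of code of your own. Each camera call takes 0.05 s, during which the arm holds its last target. There are 200 camera calls.

### The job

Four fruit bins each carry a hinged tag that turns like a page about an upright pin, showing red to the front (towards the robot) when it lies to the left and green when it lies to the right: set the tags so that only the full bins, those with a fruit in both compartments, show green and the others show red. Gently push each wrong tag all the way over to its stop with the fingertips, and leave the tags that are already right as they are. Do not pinch a tag, and do not lift or shift the fruit or anything else that stands around.

Things in the scene. Friction and masses are not known exactly. Their poses are not given: they have to be found in the camera images.
- bin_1: one of four open light-wood fruit bins in a row on a wooden board, fixed. Origin: on the hinge-pin axis of its tag, level with the bin's underside (20 mm above the range top); x points to the back of the bin, y to its left, z up. The bins are alike; see bin_2, bin_3, bin_4 for the sizes
- tag_1 (a joint): upright leaf on the pin of bin_1, turning like a page, radians. All tags: 0 = on the stop at the left, leaf direction (-0.21, +0.98) in the bin's x, y, red to the front; 2.72 = on the stop at the right, direction (-0.21, -0.98), green to the front. Grows counterclockwise from above, the leaf passing in front of the pin
- leaf_1 (a point): middle of the leaf of tag_1: 31 mm out from the pin axis, half-way up, in the leaf's mid-plane; a red 44 x 44 mm plate on one side, a green one on the other
- bin_2: one of four open light-wood fruit bins in a row on a wooden board, fixed. Frame as bin_1. All bins: the box stands behind the pin, front face at x = +45 mm, back at x = +189 mm, 96 mm wide, 45 mm high
- tag_2 (a joint): upright leaf on the pin of bin_2, turning like a page, radians. Values as tag_1. All leaves: 56 mm long from the pin axis, 9 mm thick, z = 16 to 66 mm in the bin's frame
- leaf_2 (a point): middle of the leaf of tag_2: 31 mm out from the pin axis, half-way up, in the leaf's mid-plane; a red 44 x 44 mm plate on one side, a green one on the other
- bin_3: one of four open light-wood fruit bins in a row on a wooden board, fixed. Frame as bin_1. All bins: a cross wall makes two compartments, 66 x 88 mm each, centres at x = +82 and x = +152 mm, y = 0; each takes one fruit, and a bin is full only with a fruit in both
- tag_3 (a joint): upright leaf on the pin of bin_3, turning like a page, radians. Values as tag_1. All tags: light friction, about 0.5 N at 40 mm from the pin, no spring: a tag stays where it is left
- leaf_3 (a point): middle of the leaf of tag_3: 31 mm out from the pin axis, half-way up, in the leaf's mid-plane; a red 44 x 44 mm plate on one side, a green one on the other
- bin_4: one of four open light-wood fruit bins in a row on a wooden board, fixed. Frame as bin_1. All bins: in front a tongue 8 mm high, 26 mm wide carries the pin, 8 mm thick, top at z = 78 mm. Neighbouring pins are 126 mm apart in a straight row along y, and all bins face the same way
- tag_4 (a joint): upright leaf on the pin of bin_4, turning like a page, radians. Values as tag_1. All tags: behind a resting leaf there is free room for a fingertip, 45 mm deep at the pin and 57 mm at the leaf's end
- leaf_4 (a point): middle of the leaf of tag_4: 31 mm out from the pin axis, half-way up, in the leaf's mid-plane; a red 44 x 44 mm plate on one side, a green one on the other
- lemon_a: yellow lemon, 78 x 55 x 56 mm, loose, lying in some bin's compartment; origin at the middle of its underside
- mandarin_a: orange mandarin, 55 x 55 x 48 mm, loose, lying in some bin's compartment; origin at the middle of its underside
- lemon_b: yellow lemon, 78 x 55 x 56 mm, loose, lying in some bin's compartment; origin at the middle of its underside
- mandarin_b: orange mandarin, 55 x 55 x 48 mm, loose, lying in some bin's compartment; origin at the middle of its underside
- lemon_c: yellow lemon, 78 x 55 x 56 mm, loose, lying in some bin's compartment; origin at the middle of its underside
- mandarin_c: orange mandarin, 55 x 55 x 48 mm, loose, lying in some bin's compartment; origin at the middle of its underside
- mug: bystander, loose: pale mug, 88 x 120 x 113 mm, left on the worktop; origin at the middle of its underside
- honey_jar: bystander, loose: honey jar with pale lid, 71 mm across, 110 mm high, left on the worktop; origin at the middle of its underside
- salt_shaker: bystander, loose: salt shaker, 44 mm across, 90 mm high, left on the worktop; origin at the middle of its underside
- pad_a: thin cork pad, 50 x 60 x 3 mm, fixed, lying in an empty compartment; origin at the middle of its underside
- pad_b: thin cork pad, 50 x 60 x 3 mm, fixed, lying in an empty compartment; origin at the middle of its underside

How it is judged:
At the end, for the whole second after the job is handed in: The tags of the two full bins are within 0.25 rad of their green stop and the tags of the two half-empty bins (each has a cork pad in its empty compartment) within 0.25 rad of their red stop, all at rest; fruit and bystanders are within 30 mm of where they were (((y of pad_a in the frame of bin_1 between -0.05 and 0.05 m and value of joint tag_1 below 0.25 rad and value of joint tag_4 above 2.47 rad) or (y of pad_a in the frame of bin_4 between -0.05 and 0.05 m and value of joint tag_4 below 0.25 rad and value of joint tag_1 above 2.47 rad)) and ((y of pad_b in the frame of bin_2 between -0.05 and 0.05 m and value of joint tag_2 below 0.25 rad and value of joint tag_3 above 2.47 rad) or (y of pad_b in the frame of bin_3 between -0.05 and 0.05 m and value of joint tag_3 below 0.25 rad and value of joint tag_2 above 2.47 rad)) and velocity of joint tag_1 between -0.1 and 0.1 rad/s and velocity of joint tag_2 between -0.1 and 0.1 rad/s and velocity of joint tag_3 between -0.1 and 0.1 rad/s and velocity of joint tag_4 between -0.1 and 0.1 rad/s and distance of each of lemon_a, mandarin_a, lemon_b, mandarin_b, lemon_c, mandarin_c, mug, honey_jar, salt_shaker from where it was at the start of the episode below 0.03 m); the robot touches nothing.
It fails at once if a tag that was already right is turned by more than about 20 degrees ((y of pad_a in the frame of bin_1 between -0.05 and 0.05 m and value of joint tag_1 above 0.4 rad) or (y of pad_a in the frame of bin_4 between -0.05 and 0.05 m and value of joint tag_4 above 0.4 rad) or (y of pad_b in the frame of bin_2 between -0.05 and 0.05 m and value of joint tag_3 below 2.32 rad) or (y of pad_b in the frame of bin_3 between -0.05 and 0.05 m and value of joint tag_2 below 2.32 rad)).
It fails at once if a tag is pinched: fingers press on both its faces at once ((contact force between the fingers and tag_1_c2 above 2 N and contact force between the fingers and tag_1_c3 above 2 N) or (contact force between the fingers and tag_2_c2 above 2 N and contact force between the fingers and tag_2_c3 above 2 N) or (contact force between the fingers and tag_3_c2 above 2 N and contact force between the fingers and tag_3_c3 above 2 N) or (contact force between the fingers and tag_4_c2 above 2 N and contact force between the fingers and tag_4_c3 above 2 N)).
It fails at once if a tag or bin is pushed harder than 25 N (contact force between the fingers and bin_1 above 25 N or contact force between the fingers and bin_2 above 25 N or contact force between the fingers and bin_3 above 25 N or contact force between the fingers and bin_4 above 25 N).
It fails at once if a fruit is lifted or moved by more than 30 mm (distance of any of lemon_a, mandarin_a, lemon_b, mandarin_b, lemon_c, mandarin_c from where it was at the start of the episode above 0.03 m).
It fails at once if a bystander is moved by more than 30 mm (distance of any of mug, honey_jar, salt_shaker from where it was at the start of the episode above 0.03 m).
It also fails if it takes over 51 s, if anything falls off the work surface, if the arm or the gripper's body presses on something with over 40 N, if the wrist force passes 120 N, or if a joint passes its speed limit or range.

## Working session

There is one attempt and no reset: what is moved stays moved. The work goes in short steps, each a Python script; the robot and the scene stay as the last script left them, time stands still between calls to the robot, and variables do not carry over. Pictures are saved under pics/ and viewed, at most 10 in all, crops included, and the job is handed in when it is done.

```bash
mkdir -p pics; cat > h.py <<'E'
from workcell import *
import numpy as np, cv2
def w(cam,p):
    m=camera_model(cam); return np.array(m["R"]).T@(np.array(p)-np.array(m["t"]))
E
python3 - <<'E'
from h import *
ims=[]
for c in("top","side"):
    p,d=get_image(c); cv2.imwrite(f"pics/{c}0.png",p); np.save(c+"d.npy",d)
    for n in("bin_1","leaf_1","pad_a","lemon_a","mandarin_a","mug","honey_jar","salt_shaker"):
        print(c,n,[(round(r["p"],2),*np.round(w(c,r["point"]),3)) for r in recognise(n,c)])
print(read_time_s())
E
```

```text
top bin_1 [(0.93, np.float64(0.689), np.float64(-0.377), np.float64(0.036)), (0.92, np.float64(0.67), np.float64(-0.124), np.float64(0.03)), (0.69, np.float64(0.549), np.float64(-0.102), np.float64(0.083)), (0.66, np.float64(0.659), np.float64(-0.009), np.float64(0.031)), (0.57, np.float64(0.673), np.float64(-0.258), np.float64(0.041))]
top leaf_1 [(0.58, np.float64(0.567), np.float64(-0.354), np.float64(0.083)), (0.57, np.float64(0.56), np.float64(-0.287), np.float64(0.081)), (0.45, np.float64(0.549), np.float64(-0.104), np.float64(0.082))]
top pad_a [(0.72, np.float64(0.654), np.float64(-0.253), np.float64(0.025)), (0.69, np.float64(0.641), np.float64(-0.133), np.float64(0.026))]
top lemon_a [(0.8, np.float64(0.657), np.float64(-0.373), np.float64(0.074)), (0.54, np.float64(0.712), np.float64(-0.12), np.float64(0.078)), (0.52, np.float64(0.712), np.float64(-0.243), np.float64(0.068))]
top mandarin_a [(0.68, np.float64(0.702), np.float64(0.002), np.float64(0.068)), (0.64, np.float64(0.729), np.float64(-0.37), np.float64(0.064)), (0.58, np.float64(0.715), np.float64(-0.245), np.float
[... 1227 characters left out ...]
_a [(0.65, np.float64(0.622), np.float64(-0.017), np.float64(0.064)), (0.55, np.float64(0.719), np.float64(-0.38), np.float64(0.063)), (0.43, np.float64(0.693), np.float64(-0.009), np.float64(0.064))]
side mug [(0.61, np.float64(0.61), np.float64(0.46), np.float64(0.076))]
side honey_jar [(0.95, np.float64(0.567), np.float64(0.254), np.float64(0.075)), (0.19, np.float64(0.65), np.float64(-0.385), np.float64(0.051))]
side salt_shaker [(0.48, np.float64(0.427), np.float64(0.409), np.float64(0.043)), (0.37, np.float64(0.61), np.float64(0.459), np.float64(0.074)), (0.34, np.float64(0.659), np.float64(-0.25), np.float64(0.029)), (0.32, np.float64(0.718), np.float64(-0.38), np.float64(0.065))]
0.9
```

View pics/top0.png

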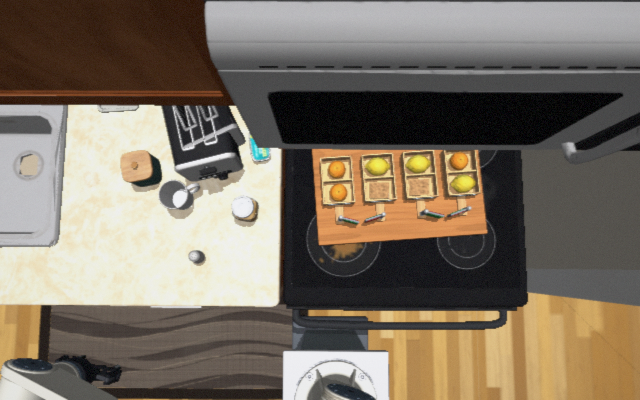

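View pics/side0.png

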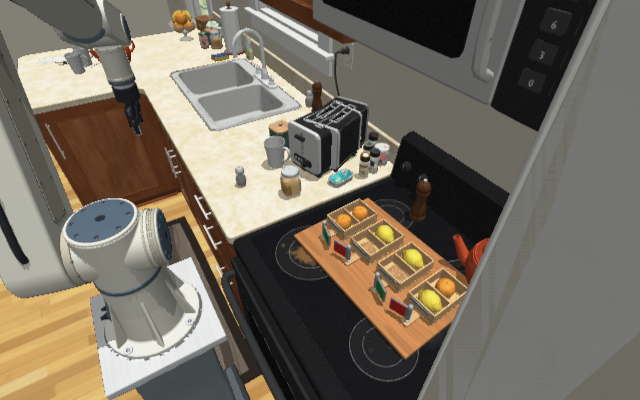

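Left to right from the robot, the bins are A full (339,180), B with a pad (378,180), C with a pad (420,180) and D full (461,175). Tag A lies right (green) and tag B lies left (red), so both are right. Tag C lies right (green) and tag D lies left (red), so both are wrong. I'll check the overhead microwave clearance, then look from close by.

```bash
cat >> h.py <<'E'
def cloud(cam,d,m=None):
    m=m or camera_model(cam); f=d.shape[0]/2/np.tan(np.radians(m["fovy"])/2)
    v,u=np.indices(d.shape); P=np.stack([(u-m["cx"])/f*d,(v-m["cy"])/f*d,d],-1)
    return (P-np.array(m["t"]))@np.array(m["R"])
E
python3 - <<'E'
from h import *
P=cloud("top",np.load("topd.npy"))
for u in(300,400,460):
    print([(v,*np.round(P[v,u],2)) for v in(20,60,75,100,130,143,147)])
print(read_eef_rot(),read_eef_pos(),[np.round(camera_model("wrist")[k],3) for k in("R","t")])
R=read_eef_rot()
for p in([0.42,-.25,.3],[.45,-.25,.06],[.6,-.3,.06],[.6,-.4,.06]):
    print(p,solve_ik(p,R),solve_ik(p,[0,0,1,0]),solve_ik(p,[0,1,0,0]),solve_ik(p,[0,.7071,.7071,0]))
E
```

```text
[(20, np.float64(0.65), np.float64(0.07), np.float64(1.06)), (60, np.float64(0.62), np.float64(0.07), np.float64(1.03)), (75, np.float64(0.62), np.float64(0.07), np.float64(0.99)), (100, np.float64(0.62), np.float64(0.08), np.float64(0.91)), (130, np.float64(0.61), np.float64(0.08), np.float64(0.78)), (143, np.float64(0.61), np.float64(0.08), np.float64(0.7)), (147, np.float64(0.62), np.float64(0.09), np.float64(0.66))]
[(20, np.float64(0.65), np.float64(-0.03), np.float64(1.06)), (60, np.float64(0.62), np.float64(-0.03), np.float64(1.03)), (75, np.float64(0.62), np.float64(-0.04), np.float64(0.99)), (100, np.float64(0.62), np.float64(-0.05), np.float64(0.92)), (130, np.float64(0.62), np.float64(-0.07), np.float64(0.78)), (143, np.float64(0.62), np.float64(-0.09), np.float64(0.7)), (147, np.float64(0.62), np.float64(-0.09), np.float64(0.67))]
[(20, np.float64(0.65), np.float64(-0.09), np.float64(1.06)), (60, np.float64(0.62), np.float64(-0.09), np.float64(1.03)), (75, np.float64(0.62), np.float64(-0.1), np.float64(0.99)), (100, np.float64(0.62), np.float64(-0.13), np.float64(0.92)), 
[... 1378 characters left out ...]
79e-01  6.08079647e-01  1.64636524e+00 -4.44089210e-16
  8.87147766e-01 -2.03668001e+00] [-4.65883679e-01  6.08079647e-01  1.64636524e+00 -4.44089210e-16
  8.87147766e-01  1.10491265e+00] [-4.65883679e-01  6.08079647e-01  1.64636524e+00 -4.44089210e-16
  8.87147766e-01 -4.65883679e-01]
[0.6, -0.4, 0.06] [-5.90087575e-01  6.72133873e-01  1.52142914e+00  1.25497148e-05
  9.48043239e-01 -1.90804744e+00] [-5.90082731e-01  6.72127815e-01  1.52144103e+00 -4.44089210e-16
  9.48023810e-01 -2.16087906e+00] [-5.90082731e-01  6.72127815e-01  1.52144103e+00 -4.44089210e-16
  9.48023810e-01  9.80713596e-01] [-5.90082731e-01  6.72127815e-01  1.52144103e+00 -4.44089210e-16
  9.48023810e-01 -5.90082731e-01]
```

```bash
python3 - <<'E'
from h import *
move_gripper(0.0)
goto([.48,-.23,.36],[0,0,1,0])
m=camera_model("wrist"); p,d=get_image("wrist"); cv2.imwrite("pics/w1.png",p)
np.savez("w1.npz",d=d,**{k:m[k] for k in m})
P=cloud("wrist",d,m)
np.save("P1.npy",P)
for n in("bin_1","leaf_1","pad_a"):
    print(n,[(round(r["p"],2),*np.round(w("wrist",r["point"]),3)) for r in recognise(n,"wrist")])
print(read_time_s(),read_eef_pos(),read_width())
E
```

```text
bin_1 [(0.92, np.float64(0.62), np.float64(-0.381), np.float64(0.047)), (0.83, np.float64(0.597), np.float64(-0.279), np.float64(0.052)), (0.65, np.float64(0.622), np.float64(-0.006), np.float64(0.048)), (0.65, np.float64(0.602), np.float64(-0.125), np.float64(0.036))]
leaf_1 [(0.88, np.float64(0.552), np.float64(-0.117), np.float64(0.072)), (0.79, np.float64(0.567), np.float64(-0.362), np.float64(0.081)), (0.73, np.float64(0.542), np.float64(-0.043), np.float64(0.078)), (0.73, np.float64(0.688), np.float64(-0.006), np.float64(0.06)), (0.71, np.float64(0.561), np.float64(-0.289), np.float64(0.072))]
pad_a [(0.58, np.float64(0.642), np.float64(-0.132), np.float64(0.027)), (0.18, np.float64(0.625), np.float64(-0.009), np.float64(0.046))]
5.0333 [ 0.48016485 -0.22967676  0.35993574] 0.00040388005597664375
```

View pics/w1.png

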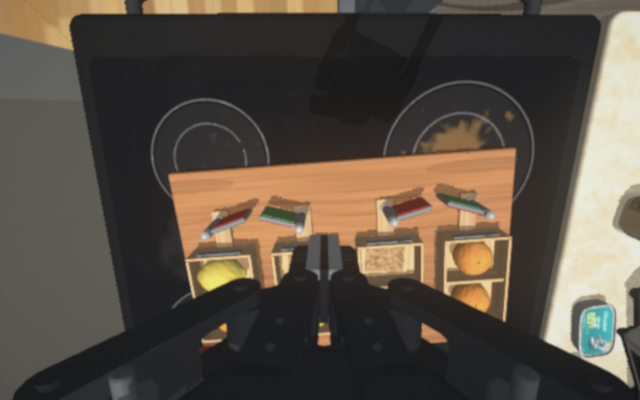

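The close view (robot at the top of the image) shows the same thing: tag D red at (228,222), tag C green at (283,216), tag B red (408,208) and tag A green (465,205). Next I'll fit the pins from the depth cloud.

```bash
python3 - <<'E'
from h import *
P=np.load("P1.npy").reshape(-1,3)
P=P[(P[:,0]>.5)&(P[:,0]<.605)&(P[:,1]<.06)&(P[:,1]>-.46)]
for lo,hi in((.088,.11),(.07,.0875)):
    Q=P[(P[:,2]>lo)&(P[:,2]<hi)]
    g=np.zeros((110,540),np.uint8); ij=((Q[:,:2]-[.5,-.47])*1000).astype(int); g[ij[:,0],ij[:,1]]=255
    n,L,s,c=cv2.connectedComponentsWithStats(cv2.dilate(g,np.ones((7,7))))
    lab=L[ij[:,0],ij[:,1]]
    for k in range(1,n):
        q=Q[lab==k]
        if len(q)>8: print(lo,len(q),np.round(np.median(q,0),3),"y",np.round(q[[q[:,1].argmin(),q[:,1].argmax()],:2],3).tolist())
E
```

```text
0.088 72 [ 0.548 -0.014  0.095] y [[0.548, -0.019], [0.551, -0.007]]
0.088 66 [ 0.558 -0.139  0.095] y [[0.56, -0.144], [0.56, -0.132]]
0.088 64 [ 0.568 -0.264  0.096] y [[0.569, -0.269], [0.566, -0.259]]
0.088 69 [ 0.577 -0.388  0.095] y [[0.579, -0.395], [0.579, -0.383]]
0.07 351 [ 0.541 -0.04   0.083] y [[0.537, -0.067], [0.546, -0.008]]
0.07 389 [ 0.549 -0.114  0.083] y [[0.56, -0.144], [0.542, -0.086]]
0.07 372 [ 0.561 -0.289  0.083] y [[0.555, -0.318], [0.569, -0.257]]
0.07 343 [ 0.567 -0.364  0.083] y [[0.575, -0.394], [0.56, -0.336]]
```

```bash
cat >> h.py <<'E'
YAW=0.0774; H0=np.arctan2(.98,-.21)+YAW; Z=.058
Q=[0,np.sin(YAW/2)*-1,np.cos(YAW/2),0]
PIN={"C":np.array([.568,-.264]),"D":np.array([.577,-.388])}
def at(k,th,s,d,r=.040):          # finger centre: leaf angle th, side s, offset d
    h=H0+th; u=np.array([np.cos(h),np.sin(h)]); n=np.array([-u[1],u[0]])
    return PIN[k]+r*u+s*d*n
def F(): return np.linalg.norm(np.array(read_contact_force())[:2])
def mv(xy,z=Z,vel=.08): movel([*map(float,xy),z],vel=vel)
def turn(k,a,b):
    s=np.sign(a-b); p=at(k,a,s,.028)
    goto([*map(float,p),.2],Q); print("above",read_eef_pos(),read_eef_rot()); f0=F()
    mv(p,vel=.1); print("down",read_contact_force())
    fm=0
    for th in np.linspace(a,b+s*.35,13):
        mv(at(k,th,s,.018)); f=F(); fm=max(fm,f)
        if f>12: print("STOP",th,read_contact_force()); return
    for th in np.arange(.33,-.25,-.04):
        q=at(k,b+s*th,s,.018); mv(q,vel=.02); f=F(); fm=max(fm,f)
        if f>4: break
    print("end",th,f,"max",fm,read_contact_force(),read_time_s())
    q=at(k,b,s,.07); mv(q); mv(q,.2,.15); print(read_time_s())
E
python3 - <<'E'
from h import *
turn("C",2.72,0)
goto([.48,-.23,.36],[0,0,1,0]); 
p,d=get_image("wrist"); cv2.imwrite("pics/w2.png",p); print(read_time_s())
E
```

```text
above [ 0.59052832 -0.30727247  0.20103339] [ 3.15225878e-04 -3.85490936e-02  9.99256651e-01 -1.12359180e-04]
down [ 0.769424    0.07527247 -0.24882373]
end -0.10999999999999976 10.050989516285664 max 10.050989516285664 [-7.18483071 -7.02855589  2.54861279] 13.825
15.7833
16.5167
```

View pics/w2.png

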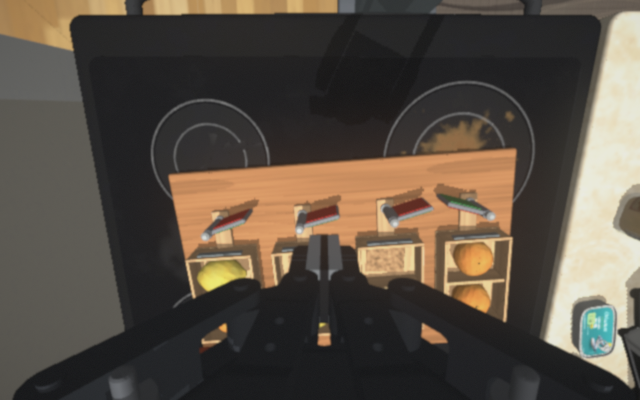

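Tag C now shows red at (318,218), parallel to B, and nothing else has moved. Now tag D.

```bash
python3 - <<'E'
from h import *
turn("D",0,2.72)
goto([.48,-.23,.36],[0,0,1,0]); dwell(.3)
m=camera_model("wrist"); p,d=get_image("wrist"); cv2.imwrite("pics/w3.png",p)
P=cloud("wrist",d,m).reshape(-1,3); s=P[(P[:,0]>.5)&(P[:,0]<.605)&(P[:,1]<.06)&(P[:,1]>-.47)&(P[:,2]>.07)&(P[:,2]<.0875)]
for y in(-.014,-.139,-.264,-.388):
    q=s[abs(s[:,1]-y)<.06]; print(y,np.round(np.median(q,0),3),q[:,1].min(),q[:,1].max())
print(read_time_s())
E
```

```text
above [ 0.59229795 -0.34137352  0.20039315] [-8.81934757e-05 -3.85736149e-02  9.99255747e-01  1.40759907e-04]
down [-0.44508471  0.14497761  0.43275379]
end -0.10999999999999976 7.914255629137297 max 7.914255629137297 [-7.16004092  3.37183276  4.30458261] 25.3583
27.3167
-0.014 [ 0.542 -0.04   0.083] -0.06736907045343886 -0.008300174582728283
-0.139 [ 0.549 -0.114  0.082] -0.1446172659108544 -0.08524305764205865
-0.264 [ 0.559 -0.238  0.083] -0.27013882080779716 -0.21033576034645152
-0.388 [ 0.573 -0.414  0.082] -0.44383712913015383 -0.38247312118317944
28.6417
```

View pics/w3.png

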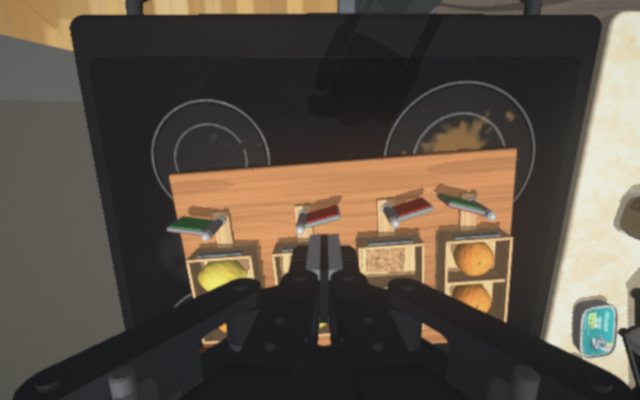

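Tag D now shows green at (192,225), lying parallel to A. B and C show red. Handing in.

```bash
python3 -c "
from workcell import *
print(close_job())"
```

```text
the job is handed in; nothing more can be done
None
```

I turned the two wrong tags over to their stops, so the full bins (far left and far right) show green and the two with cork pads show red. The final close-up picture confirms this. The highest contact force I read was about 10 N, and the job was handed in at about 29 s; the hand-in returned no verdict.

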